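Seat a well plate on the plate imager

TASK

Get the plate imager ready: first pick the orange disc cover off its window and lay it flat, not dropped, in the blue tray. Then, without lifting or tipping it, slide the white well plate slowly over the deck, square against the pad of the long back stop first and then along it against the pad of the short end stop (the pads are set differently each time, so feel for them), leaning on each for half a second with a light fingertip push of about 10 N, never over 22 N, and leave it there, square and with both red presence pins pushed in. Do not disturb the blue-lidded dish, the tip box or the bottle.

Things in the scene. Friction and masses are not known exactly. Their poses are not given: they have to be found in the camera images.
- imager: Low bench instrument, fixed: a white housing with a flat black deck, 270 (x) by 380 (y) by 50 mm high. Origin: centre of its underside; the deck surface is 50 mm above. Its x points away from the robot (back), its y to the left, z up; it may be turned a little on the bench.
- back_stop: Aluminium bar fixed on the back of the deck, 14 (x) by 300 (y) by 12 mm high. Origin: centre of its underside, on the deck. Its face towards the robot is 7 mm from the origin, 97 mm from the imager's centre; out of it stands a stiff yellow pad strip, 270 mm long, by 2 to 16 mm, set differently each time and not measured. The plate bears on the pad, which counts as part of the stop.
- end_stop: Aluminium bar fixed on the left part of the deck, 86 (x) by 14 (y) by 12 mm high. Origin: centre of its underside, on the deck surface. On its right (-y) face (7 mm from the origin, 153 mm left of the imager's centre) it carries a yellow pad, 76 mm long, on which the plate bears; it stands 2 to 16 mm out of that face, set differently each time and not measured.
- back_pin (a joint): Red presence pin, 18 mm wide with a rounded nose, in the middle of the back stop's pad in front of home, on a very light spring (0.15 N). Joint value in m: 0 when it stands 3 mm out of the pad, 0.003 when the seated plate has pushed it flush; it springs out again if the plate moves off.
- end_pin (a joint): The same kind of red presence pin in the middle of the end stop's pad; 0 when out, 0.003 when pushed flush with the pad by the plate.
- home (a point): Point on the deck surface at the middle of the round green window (38 mm wide, flush): the plate's origin is there, to within 7 mm along each axis (depending on how far the pads stand out), when it is seated against both stops' pads. Axes as the imager's.
- plate: White closed well plate with 4 by 6 red wells on top, loose on the deck, 86 (x) by 128 (y) by 20 mm high, about 0.1 to 0.2 kg. Origin: centre of its underside; x along its short side, z up. It is too wide to grasp.
- cover: Orange plastic disc, 44 mm across, 8 mm thick, loose, lying on the deck over the window. Origin: centre of its underside. The back stop leaves little room behind it: grasp it across the imager's y.
- tray: Shallow open blue tray fixed on the bench beside the imager (left or right), 140 by 140 by 16 mm high, walls and floor 4 mm thick. Origin: centre of its underside; inner floor 4 mm above.
- dish: Bystander: small round culture dish with a blue lid, 60 mm across, 15 mm high, loose on the deck's near left corner. Origin: centre of its underside.
- tip_box: Bystander: grey box with a green lid, 85 by 120 by 58 mm high, loose on the bench beside the imager, on the other side from the tray. Origin: centre of its underside.
- bottle: Bystander: amber bottle with an orange cap, 60 mm across, 130 mm high, loose on the bench to the right of the imager. Origin: centre of its underside.
Not all that is in view belongs to the job. What is shaped like the plate but yellow is not meant.

How it is judged:
By the outcome, as a careful person would: the job done as asked, in the order asked, and still so for the second after the job is handed in, with the robot touching nothing.
It also fails if it takes over 72 s, if anything falls off the work surface, if the arm or the gripper's body presses on something with over 40 N, if the wrist force passes 120 N, or if a joint passes its speed limit or range.

ROBOT

A 6-joint arm with a two-finger parallel gripper is mounted at the origin on the work surface. World frame = base frame: x ahead of the robot, y to its left, z up, the work surface at z = 0. Lengths are in mm, angles in rad, forces in N, time in s.
With the tool pointing down it reaches from about 275 to 1000 mm from the base axis. Payload 8.4 kg.
Tool frame: the origin (TCP) lies at the very end of the fingers, on their centre line; the grasp point (between the pads) lies 19 mm behind it; y points along the fingers, x is the direction in which the jaws open and shut, and the axes are right-handed (so a half turn about y gives the same grasp; the last joint's range is limited). The gripper opens to 85 mm and grips with 20 to 120 N. Pads are 22 mm wide; open, the fingers measure 114 mm over their backs; the gripper's body (76 mm by 85 mm) begins 54 mm behind the grasp point. The pads swing forward as they close: fully open they stand 13 mm farther back than shut.
Start: joints at [-1.189, 0.353, 1.633, -0, 1.155, -0.002], TCP at [234.028, -579.533, 231.281] pointing down, gripper open.
Joint ranges: [-2.63, 2.63], [-0.92, 2.1], [0.06, 2.66], [-1.3, 4.44], [0, 2.69], [-3.02, 3.02]. Speed limits (rad/s): [2.22, 2.22, 2.79, 3.14, 3.14, 3.14].

INTERFACE

Orientations are given as [roll, pitch, yaw] about the fixed x, y, z axes, in that order (R = Rz(yaw) Ry(pitch) Rx(roll)).
In Python, from rig import r gives the robot as it stands.
- The arm moves only by the tool servo_tool, never from a script. Its argument "motion" is a list of rows, each a list of 7 numbers: the opening, from -1 (shut) to 1 (fully open), then the shift along the tool's x, y, z in m, then the turn, a rotation vector about the tool's x, y, z in units of 10 degrees (1.0 is 10 degrees). A call has 1 to 12 rows; each row is the pose to reach, as a shift and turn from the pose commanded when the call began, along the tool's axes at that moment; what a row does not reach only later rows make up. A row lasts 1/8 s, in which the tool goes at most 62.5 mm and 10.7 degrees, less where a joint would pass 70% of its speed; a pose out of reach is approached as far as the arm can. A call with a gripper value outside its range is refused whole. The fingers move at their own pace and stop on an object; "grip_force" is the grip in N (left out, the last holds). Time passes only in rows, so rows that repeat a pose let the fingers close. It gives the time, the measured TCP pose, the force and the opening at its end, in the units of the state.
- r.sense(): the state, without advancing time (a new reading comes with each control period).
- r.grab_frame(name): name is "scene" or "side" or "wrist"; returns the picture (400x640x3 uint8, red, green, blue); there is no depth.
- r.calibration(name): a dict with "fx", "fy", "cx", "cy" (pixels), "distortion" ([k1, k2, p1, p2, k3] as OpenCV has them; the pictures are not rectified), "R" (3x3) and "t" (3): a world point X has camera coordinates R X + t; the wrist camera has in their place "mount" (4x4, takes a point from camera to tool coordinates, whose origin is the TCP and whose axes are the tool frame's). Camera axes: x right, y down, z forward; pixel columns grow to the right and rows downward; lengths in mm; the calibration is good to about 2 mm. A picture is of the moment at which its call begins: read the wrist's pose just before it. calibration takes no time and is no camera call.
- r.sign_off(): hands the job in, once; it reports no verdict.
The state is a dict: "clock": time; "qpos": joint angles; "qvel": joint speeds; "joint_efforts": joint torques, N m; "eef_pos": TCP position; "tcp_rot": TCP orientation; "contact_force": force on the tool from outside, world axes, zero at the start; "wrist_torque": the same for the moment, N m; "opening": opening from 0.0 (shut) to 1.0 (fully open).
Only numpy, scipy, OpenCV 4.12 (cv2) and the standard library are available. Lean on these libraries where they do the work, as an engineer would, in place of code of your own. Each camera call takes 0.05 s, during which the arm holds its last target. There are 200 camera calls.

## Working session

There is one attempt and no reset: what is moved stays moved. The work goes in short steps, Python scripts to look and compute and a tool call to move; the robot and the scene stay as the last step left them, time stands still between calls to the robot, and variables do not carry over. Pictures are saved under pics/ and viewed, on a budget of 10 in all, crops included, one or two more only if the job needs it, and the job is handed in when it is done.

Besides the shell and the picture viewer there is one more tool, called in YAML: its name, and indented under it one key for each argument. servo_tool: Moves the arm, as the interface text tells. Its arguments: {"type":"object","properties":{"motion":{"type":"array","items":{"type":"array","items":{"type":"number"}}},"grip_force":{"type":"number"}},"required":["motion"]}

```bash
mkdir -p pics; ls
python3 - <<'E'
from rig import r
import cv2,numpy as np
print(r.sense())
for n in ("scene","side"):
    c=r.calibration(n); print(n,{k:np.round(v,3).tolist() for k,v in c.items()})
    cv2.imwrite(f"pics/{n}0.png",cv2.cvtColor(r.grab_frame(n),cv2.COLOR_RGB2BGR))
print(r.calibration("wrist"))
E
```

```text
pics
{'clock': 0.0, 'qpos': array([-1.18938615e+00,  3.53651561e-01,  1.63415876e+00,  2.84633043e-05,
        1.15519102e+00, -2.38855570e-03]), 'qvel': array([-0.00128804,  0.00071462, -0.0003132 ,  0.0010572 ,  0.00094693,
        0.00128071]), 'joint_efforts': array([-3.08652736e-03, -6.05263710e+01, -3.42069411e+01, -1.65307379e-04,
        9.23242187e-03,  9.54661630e-06]), 'eef_pos': array([ 233.8617199 , -579.07161737,  230.54901039]), 'tcp_rot': array([-1.57076694e+00,  1.40863009e-03, -1.18700908e+00]), 'contact_force': array([-0.83523491,  0.10698526,  0.41496092]), 'wrist_torque': array([ 3.57012598e-05, -3.53211748e-02, -5.74207423e-02]), 'opening': 1.0011999547649533}
scene {'fx': 438.149, 'fy': 438.149, 'cx': 319.624, 'cy': 195.035, 'distortion': [-0.02, 0.0, 0.0, 0.0, 0.0], 'R': [[-0.738, 0.674, 0.008], [0.586, 0.647, -0.487], [-0.334, -0.355, -0.873]], 't': [372.522, -295.192, 1444.143]}
side {'fx': 391.92, 'fy': 391.92, 'cx': 316.591, 'cy': 199.752, 'distortion': [-0.069, 0.0, 0.0, 0.0, 0.0], 'R': [[-0.943, -0.332, 0.02], [-0.235, 0.624, -0.745], [0.235, -0.707, -0.667]], 't': [509.01, 176.622, 814.159]}
{'fx': 310.96342866576646, 'fy': 310.96342866576646, 'cx': 319.9981921277585, 'cy': 196.55068544244614, 'distortion': array([-0.02381858,  0.        ,  0.        ,  0.        ,  0.        ]), 'mount': array([[ 9.99999446e-01,  1.42659883e-04, -1.04308634e-03,
        -1.48308823e+00],
       [ 1.04281459e-03, -2.70333336e-01,  9.62766223e-01,
        -1.40950179e+02],
       [-1.44632892e-04, -9.62766777e-01, -2.70333335e-01,
         6.84102233e+01],
       [ 0.00000000e+00,  0.00000000e+00,  0.00000000e+00,
         1.00000000e+00]])}
```

View pics/scene0.png

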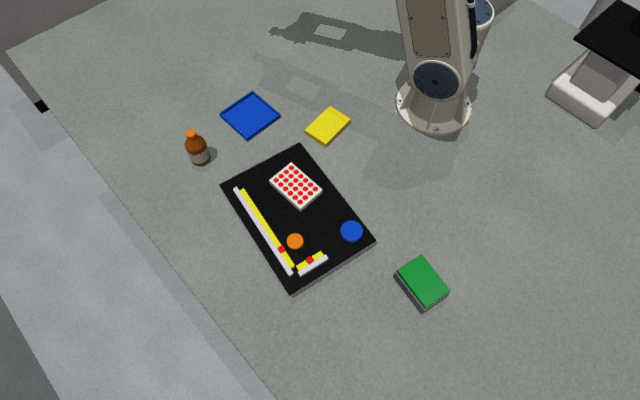

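View pics/side0.png

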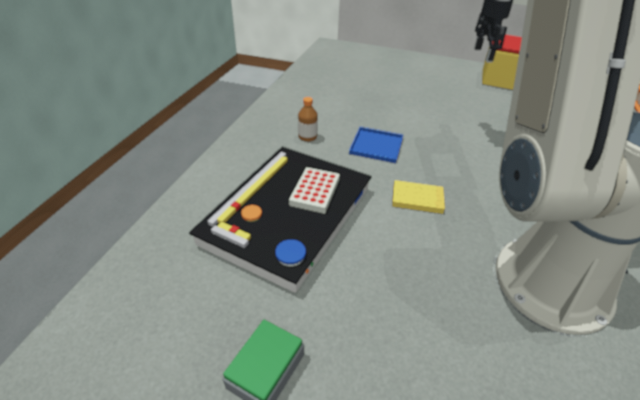

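Scene: plate about (296,186), cover (295,241), dish (351,231), back bar (237,188)–(292,272), end stop about (312,264), tray about (250,116), deck corners (301,144), (220,185), (291,294), (375,241). In side, plate about (316,190) and cover (251,213).

```bash
cat > h.py <<'E'
from rig import r
import cv2,numpy as np
from scipy.spatial.transform import Rotation as Ro
def cam(n,s=None):
    c=r.calibration(n);K=np.array([[c['fx'],0,c['cx']],[0,c['fy'],c['cy']],[0,0,1.]]);D=np.array(c['distortion'],float)
    if n=='wrist':
        s=s or r.sense(); T=np.eye(4);T[:3,:3]=Ro.from_euler('xyz',s['tcp_rot']).as_matrix();T[:3,3]=s['eef_pos']
        M=np.linalg.inv(T@c['mount']);return K,D,M[:3,:3],M[:3,3]
    return K,D,np.array(c['R']),np.array(c['t'])
def pt(C,uv,z):
    K,D,R,t=C; n=cv2.undistortPoints(np.array(uv,float).reshape(-1,1,2),K,D).reshape(-1,2)
    d=np.c_[n,np.ones(len(n))]@R; o=-R.T@t
    return o+d*((z-o[2])/d[:,2])[:,None]
def px(C,X):
    K,D,R,t=C;return cv2.projectPoints(np.array(X,float).reshape(-1,3),cv2.Rodrigues(R)[0],t,K,D)[0].reshape(-1,2)
E
python3 - <<'E'
from h import *
np.set_printoptions(precision=1,suppress=True)
C=cam('scene')
k=pt(C,[(301,144),(220,185),(291,292),(375,240)],50)
print('deck NR,BR,BL,NL',k,'ctr',k.mean(0))
for a,b in((0,3),(1,2),(0,1),(3,2)):
    d=k[b]-k[a];print(np.linalg.norm(d),np.degrees(np.arctan2(d[1],d[0])))
print('cover',pt(C,[(295,240.5)],58),'plate',pt(C,[(296,185)],70),'dish',pt(C,[(351.5,230)],65))
t=pt(C,[(251,92.5),(280,114),(248,138),(220,115)],16);print('tray',t,t.mean(0))
S=cam('side')
print('side cover',pt(S,[(251.5,212)],58),'plate',pt(S,[(316,188)],70), 'deck',pt(S,[(371,178),(284,149),(192,232),(298,277)],50))
print('base quaternion chk', pt(C,[(350,131)],20))
for n in('scene','side'):
    im=cv2.imread(f'pics/{n}0.png')
    c=im[130:300,210:390] if n=='scene' else im[140:290,185:380]
    cv2.imwrite(f'pics/{n}c.png',cv2.resize(c,None,fx=4,fy=4 if n=='side' else 3.5,interpolation=cv2.INTER_CUBIC))
E
```

```text
deck NR,BR,BL,NL [[ 447.2 -145.6   50. ]
 [ 709.4 -192.1   50. ]
 [ 761.4  175.4   50. ]
 [ 506.7  218.    50. ]] ctr [606.2  13.9  50. ]
368.43733750309417 80.7057117638149
371.1274239744775 81.94749728068894
266.31627704322227 -10.055649045413015
258.25155408977895 -9.501916426233885
cover [[665.6  80.3  58. ]] plate [[558.  -39.2  70. ]] dish [[537.9 159.9  65. ]]
tray [[ 416.8 -432.2   16. ]
 [ 404.  -298.3   16. ]
 [ 538.3 -291.7   16. ]
 [ 548.8 -423.6   16. ]] [ 477.  -361.4   16. ]
side cover [[666.6  81.6  58. ]] plate [[554.9 -34.5  70. ]] deck [[ 445.7 -143.1   50. ]
 [ 700.1 -182.6   50. ]
 [ 763.   175.6   50. ]
 [ 506.1  206.4   50. ]]
base quaternion chk [[287.4 -97.5  20. ]]
```

View pics/sidec.png

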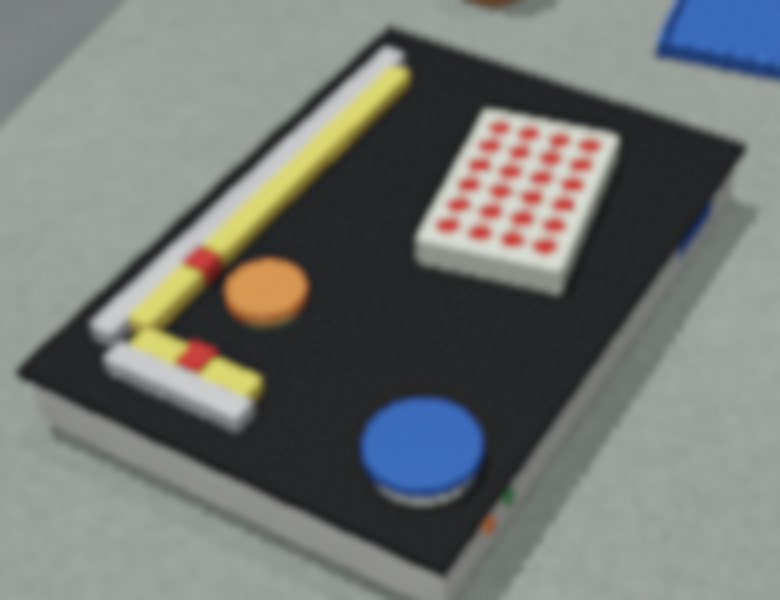

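```bash
cat >> h.py <<'E'
np.set_printoptions(precision=1,suppress=True)
def mv(p,yaw,p0=None,e0=None):
    s=r.sense(); R0=Ro.from_euler('xyz',s['tcp_rot'] if e0 is None else e0); R1=Ro.from_euler('xyz',[-np.pi/2,0,np.radians(yaw)])
    d=R0.inv().apply(np.array(p)-(s['eef_pos'] if p0 is None else p0))/1000; w=np.degrees((R0.inv()*R1).as_rotvec())/10
    print('mv',np.round(d,4).tolist(),np.round(w,3).tolist())
E
python3 -c "
from h import *
mv([660,75,150],81,[234.028,-579.533,231.281]);mv([660,75,231],81,[234.028,-579.533,231.281])"
```

```text
mv [-0.4473, 0.0819, 0.6401] [-0.009, -14.901, -0.003]
mv [-0.4474, 0.0009, 0.6401] [-0.009, -14.901, -0.003]
```

servo_tool:
  motion:
    - [1, -0.447, 0, 0.64, 0, -14.9, 0]
    - [1, -0.447, 0, 0.64, 0, -14.9, 0]
    - [1, -0.447, 0, 0.64, 0, -14.9, 0]
    - [1, -0.447, 0, 0.64, 0, -14.9, 0]
    - [1, -0.447, 0, 0.64, 0, -14.9, 0]
    - [1, -0.447, 0, 0.64, 0, -14.9, 0]
    - [1, -0.447, 0, 0.64, 0, -14.9, 0]
    - [1, -0.447, 0, 0.64, 0, -14.9, 0]
    - [1, -0.447, 0, 0.64, 0, -14.9, 0]
    - [1, -0.447, 0, 0.64, 0, -14.9, 0]
    - [1, -0.447, 0, 0.64, 0, -14.9, 0]
    - [1, -0.447, 0, 0.64, 0, -14.9, 0]

```text
clock: 1.6
eef_pos: [644.0, 50.8, 231.0]
tcp_rot: [-1.571, 0.0, 1.069]
contact_force: [0.3, -1.2, 0.2]
opening: 0.998
```

```bash
python3 -c "
from h import *
s=r.sense();print(s['eef_pos'],np.degrees(s['tcp_rot']),s['qpos'],s['qvel'],s['contact_force'])
mv([660,75,150],81)"
```

```text
[644.   50.8 231. ] [-90.    0.   61.3] [ 0.1  0.4  1.6 -0.   1.2 -1. ] [ 0.6  0.4 -0.7 -0.   0.2 -0.8] [ 0.3 -1.2  0.2]
mv [0.0289, 0.081, -0.0024] [-0.002, -1.973, -0.002]
```

servo_tool:
  motion:
    - [1, 0.029, 0.04, -0.002, 0, -1.0, 0]
    - [1, 0.029, 0.081, -0.002, 0, -1.97, 0]
    - [1, 0.029, 0.081, -0.002, 0, -1.97, 0]
    - [1, 0.029, 0.081, -0.002, 0, -1.97, 0]

```text
clock: 2.1
eef_pos: [659.8, 73.0, 151.5]
tcp_rot: [-1.572, -0.0, 1.403]
contact_force: [0.3, 0.6, 0.8]
opening: 0.999
```

Run:
```python
from h import *
import pickle
s=r.sense();print(s['eef_pos'],np.degrees(s['tcp_rot']),s['contact_force'])
im=cv2.cvtColor(r.grab_frame('wrist'),cv2.COLOR_RGB2BGR);cv2.imwrite('pics/w1.png',im);pickle.dump(s,open('w1.pkl','wb'))
cv2.imwrite('pics/w1b.png',cv2.resize(im,(800,500),interpolation=cv2.INTER_CUBIC))
```

```text
[659.8  73.  151.5] [-90.1  -0.   80.4] [0.3 0.6 0.8]
```

View pics/w1b.png

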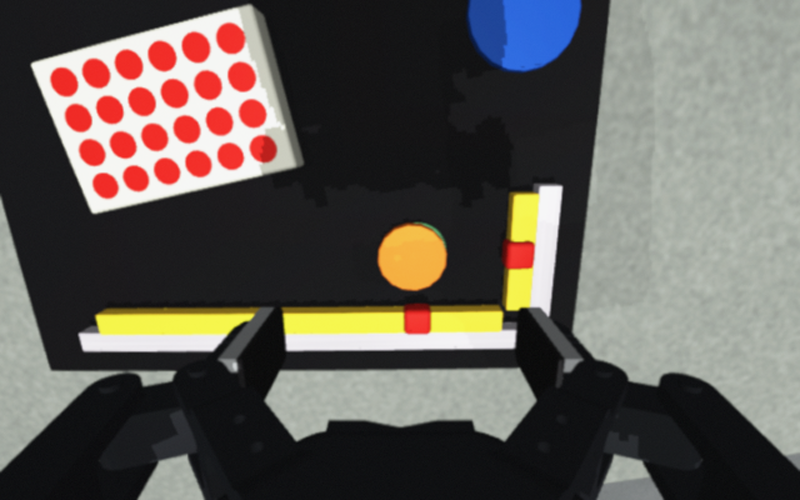

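Wrist view (800 px wide): cover (412,257), green window just peeping at its upper right, back pad front edge (98,312)–(503,308), end pad right face about (511,193)–(505,308), pins (417,320) and (519,255), plate wells' corners (64,81), (231,38), (105,185), (263,149).

Run:
```python
from h import *
import pickle
s=pickle.load(open('w1.pkl','rb'));C=cam('wrist',s)
f=lambda uv,z:pt(C,np.array(uv)*.8,z)
ang=lambda a,b:np.degrees(np.arctan2(*(b-a)[1::-1]))
print('cover',f([(412,257)],58))
w=f([(64,81),(231,38),(105,185),(263,149)],70);print('plate c',w.mean(0),'long ang',ang(w[0],w[1]),ang(w[2],w[3]),'short',ang(w[0],w[2]),ang(w[1],w[3]))
print('pitch',np.linalg.norm(w[1]-w[0])/5,np.linalg.norm(w[2]-w[0])/3)
p=f([(98,310),(503,306)],62);print('pad top edge',p,ang(*p),np.linalg.norm(p[1]-p[0]))
b=f([(80,332),(518,331),(84,351),(518,348)],62);print('bar top',b,ang(*b[:2]),ang(*b[2:]),np.linalg.norm(b[1]-b[0]))
e=f([(511,193),(537,193),(562,185),(505,308),(531,310)],62);print('end',e, ang(e[3],e[0]))
print('pins',f([(417,320),(519,255)],58))
k=f([(0,195),(51,370),(574,369),(608,0)],50);print('deck',k,ang(k[1],k[2]),ang(k[2],k[3]),ang(k[1],k[0]),np.linalg.norm(k[2]-k[1]))
d=f([(524,16)],65);print('dish',d)
```

```text
cover [[665.1  81.3  58. ]]
plate c [558.1 -39.4  70. ] long ang 92.29891490595004 92.16195046535957 short 2.229797445263054 2.132145402990187
pitch 19.19143233209609 19.183891058222205
pad top edge [[ 665.4 -127.4   62. ]
 [ 706.4  134.    62. ]] 81.07516924981316 264.5693527538696
bar top [[ 678.6 -145.8   62. ]
 [ 726.   142.1   62. ]
 [ 692.6 -148.8   62. ]
 [ 738.6  141.    62. ]] 80.65683700245084 80.99083405766659 291.77902239471507
end [[634.4 145.7  62. ]
 [637.  161.1  62. ]
 [634.7 176.1  62. ]
 [708.  135.1  62. ]
 [712.3 151.7  62. ]] 171.80941265560705
pins [[708.8  77.6  58. ]
 [675.2 148.2  58. ]]
deck [[ 582.5 -172.4   50. ]
 [ 708.9 -192.    50. ]
 [ 770.2  182.3   50. ]
 [ 537.7  213.    50. ]] 80.68789237166415 172.4793947083142 171.2216798149929 379.2772082030704
dish [[541.7 160.7  65. ]]
```

```bash
python3 -c "
from h import *
s=r.sense();print(s['eef_pos'],np.degrees(s['tcp_rot']),s['contact_force'])
mv([665.5,81.2,75],80.9)"
```

```text
[660.2  73.  152.2] [-90.1  -0.   80.4] [-0.1 -0.1 -0.2]
mv [0.009, 0.0773, -0.0037] [0.013, -0.051, 0.004]
```

servo_tool:
  motion:
    - [0.36, 0.009, 0, -0.004, 0, -0.05, 0]
    - [0.36, 0.009, 0.04, -0.004, 0, -0.05, 0]
    - [0.36, 0.009, 0.077, -0.004, 0, -0.05, 0]
    - [0.36, 0.009, 0.077, -0.004, 0, -0.05, 0]
    - [0.36, 0.009, 0.077, -0.004, 0, -0.05, 0]
  grip_force: 25

```text
clock: 2.78
eef_pos: [666.0, 81.7, 75.2]
tcp_rot: [-1.573, -0.001, 1.415]
contact_force: [-0.2, 0.1, 1.0]
opening: 0.682
```

Run:
```python
from h import *
for i in range(3):
    im=r.grab_frame('wrist');s=r.sense();print(s['eef_pos'],np.degrees(s['tcp_rot']),s['contact_force'],s['opening'])
C=cam('wrist',s);im=cv2.cvtColor(im,cv2.COLOR_RGB2BGR);cv2.imwrite('pics/w2.png',im)
# orange blob
h=cv2.cvtColor(im,cv2.COLOR_BGR2HSV);m=cv2.inRange(h,(8,150,150),(18,255,255));n,l,st,ce=cv2.connectedComponentsWithStats(m)
i=1+np.argmax(st[1:,4]);print(st[i],ce[i],pt(C,[ce[i]],58))
cv2.imwrite('pics/w2b.png',cv2.resize(im[150:400,160:480],None,fx=2.2,fy=2.2,interpolation=cv2.INTER_CUBIC))
```

```text
[666.2  81.7  75.6] [-90.2  -0.1  81.1] [ 0.4 -0.3 -0.4] 0.6785940972328639
[666.2  81.7  75.6] [-90.2  -0.1  81.1] [-0.3  0.1 -0.6] 0.6779520243339113
[666.   81.7  75.4] [-90.2  -0.1  81.1] [ 0.9 -0.1  1.1] 0.6808085836931157
[ 278  202   78   72 4378] [316.3 237.6] [[664.5  81.3  58. ]]
```

View pics/w2b.png

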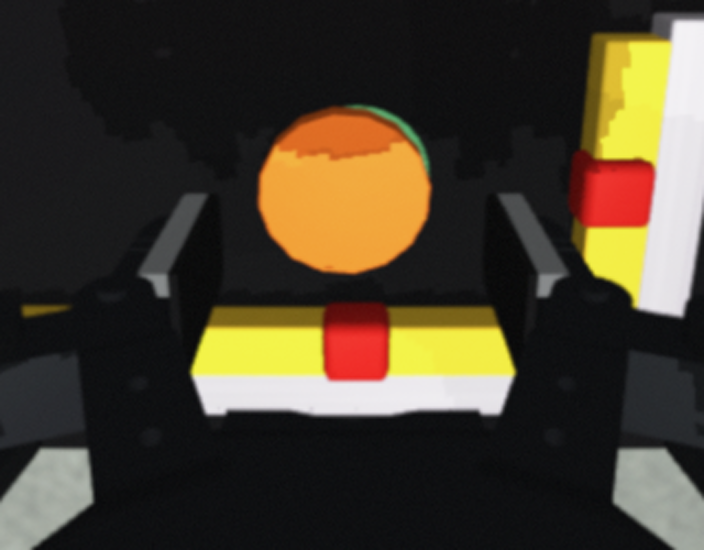

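Wrist close-up: the disc sits centred between the open fingers (crop 258–430 wide at 190), its middle within 1 mm of the measurement; pin at (355,340), clear of the fingers.

servo_tool:
  motion:
    - [0.36, 0, 0.008, 0.001, 0, 0, 0]
    - [0.36, 0, 0.015, 0.001, 0, 0, 0]
    - [0.36, 0, 0.02, 0.001, 0, 0, 0]
    - [0.36, 0, 0.022, 0.001, 0, 0, 0]
    - [0.36, 0, 0.023, 0.001, 0, 0, 0]

```text
clock: 3.55
eef_pos: [663.6, 81.7, 50.0]
tcp_rot: [-1.571, 0.0, 1.416]
contact_force: [0.4, 0.2, -0.2]
opening: 0.677
```

servo_tool:
  motion:
    - [0.36, 0, 0.001, 0, 0, 0, 0]
    - [0.36, 0, 0.002, 0, 0, 0, 0]
    - [0.36, 0, 0.003, 0, 0, 0, 0]
    - [0.36, 0, 0.003, 0, 0, 0, 0]

```text
clock: 4.05
eef_pos: [663.6, 81.6, 47.3]
tcp_rot: [-1.571, 0.0, 1.416]
contact_force: [-0.3, -0.6, 0.2]
opening: 0.681
```

servo_tool:
  motion:
    - [0.36, 0, -0.001, 0, 0, 0, 0]
    - [0.15, 0, -0.001, 0, 0, 0, 0]
    - [0.08, 0, -0.001, 0, 0, 0, 0]
    - [0.0, 0, -0.001, 0, 0, 0, 0]
    - [-0.2, 0, -0.001, 0, 0, 0, 0]
    - [-0.2, 0, -0.001, 0, 0, 0, 0]
  grip_force: 25

```text
clock: 4.8
eef_pos: [663.7, 81.6, 48.6]
tcp_rot: [-1.571, -0.0, 1.416]
contact_force: [-1.4, 0.4, 5.1]
opening: 0.495
```

servo_tool:
  motion:
    - [-0.2, 0, -0.002, 0, 0, 0, 0]
    - [-0.2, 0, -0.008, 0, 0, 0, 0]
    - [-0.2, 0, -0.03, 0, 0, 0, 0]
    - [-0.2, 0, -0.07, 0, 0, 0, 0]
    - [-0.2, 0, -0.11, 0, 0, 0, 0]
    - [-0.2, 0, -0.15, 0, 0, 0, 0]
    - [-0.2, 0, -0.15, 0, 0, 0, 0]

```text
clock: 5.68
eef_pos: [666.1, 81.9, 203.9]
tcp_rot: [-1.579, -0.002, 1.416]
contact_force: [-0.3, -0.2, -1.4]
opening: 0.497
```

Run:
```python
from h import *
C=cam('scene');S=cam('side')
print('bottle base scene',pt(C,[(201,163)],0),'side',pt(S,[(308,139)],0))
t=pt(S,[(361,129),(404,136),(394,159.5),(350,152)],16);print('tray side',t,t.mean(0))
s=r.sense();print(s['eef_pos'],s['opening'],s['contact_force'],s['qpos'])
mv([477,-360,200],81)
```

```text
bottle base scene [[ 695.9 -324.     0. ]] side [[ 682.5 -325.3    0. ]]
tray side [[ 539.  -415.9   16. ]
 [ 404.8 -425.6   16. ]
 [ 410.4 -291.8   16. ]
 [ 537.3 -282.1   16. ]] [ 472.9 -353.8   16. ]
[666.1  81.9 203.9] 0.49720277161291865 [-0.3 -0.2 -1.4] [ 0.1  0.4  1.6  0.   1.1 -1.3]
mv [-0.4659, 0.002, 0.1185] [0.044, 0.01, 0.013]
```

servo_tool:
  motion:
    - [-0.2, -0.03, 0, 0.008, 0, 0, 0]
    - [-0.2, -0.085, 0, 0.022, 0, 0, 0]
    - [-0.2, -0.14, 0, 0.036, 0, 0, 0]
    - [-0.2, -0.195, 0, 0.05, 0, 0, 0]
    - [-0.2, -0.25, 0, 0.064, 0, 0, 0]
    - [-0.2, -0.305, 0, 0.078, 0, 0, 0]
    - [-0.2, -0.36, 0, 0.092, 0, 0, 0]
    - [-0.2, -0.41, 0, 0.105, 0, 0, 0]
    - [-0.2, -0.45, 0.0, 0.115, 0, 0, 0]
    - [-0.2, -0.464, 0.0, 0.119, 0, 0, 0]
    - [-0.2, -0.464, 0, 0.119, 0, 0, 0]
    - [-0.2, -0.464, 0, 0.119, 0, 0, 0]

```text
clock: 7.18
eef_pos: [474.8, -357.2, 198.2]
tcp_rot: [-1.571, -0.001, 1.416]
contact_force: [0.6, -0.2, -0.4]
opening: 0.501
```

Run:
```python
from h import *
for i in range(2): im=r.grab_frame('wrist')
s=r.sense();print(s['eef_pos'],s['tcp_rot'],s['opening'],s['contact_force'])
cv2.imwrite('pics/w3.png',cv2.cvtColor(im,cv2.COLOR_RGB2BGR))
```

```text
[ 474.9 -357.1  198.3] [-1.6 -0.   1.4] 0.4981783757277477 [-0.1 -0.2 -0.8]
```

View pics/w3.png

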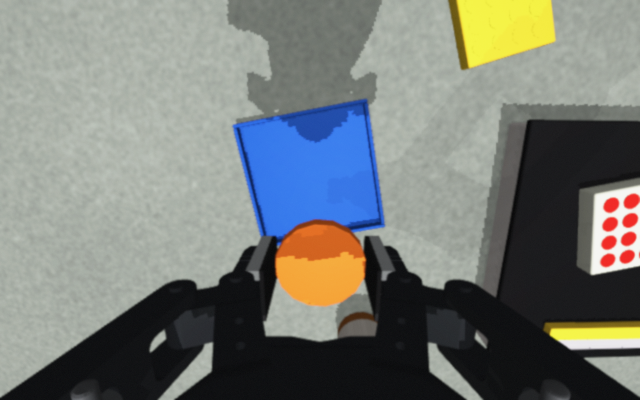

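The disc hangs level between the fingers at (320,262); tray rim corners are (235,125), (367,100), (383,226), about (263,238).

Run:
```python
from h import *
C=cam('wrist');t=pt(C,[(235,125),(367,100),(383,226),(263,240)],16);print(t,t.mean(0))
mv([476,-358,8],81)
```

```text
[[ 408.2 -432.6   16. ]
 [ 404.7 -297.2   16. ]
 [ 540.5 -294.9   16. ]
 [ 536.4 -429.9   16. ]] [ 472.5 -363.7   16. ]
mv [-0.0008, 0.1903, -0.0012] [-0.0, 0.019, 0.002]
```

servo_tool:
  motion:
    - [-0.2, 0, 0.03, 0, 0, 0, 0]
    - [-0.2, 0, 0.07, 0, 0, 0, 0]
    - [-0.2, 0, 0.11, 0, 0, 0, 0]
    - [-0.2, 0, 0.14, 0, 0, 0, 0]
    - [-0.2, 0, 0.165, 0, 0, 0, 0]
    - [-0.2, 0, 0.18, 0, 0, 0, 0]
    - [-0.2, 0, 0.187, 0, 0, 0, 0]
    - [-0.2, 0, 0.19, 0, 0, 0, 0]
    - [-0.2, 0, 0.19, 0, 0, 0, 0]

```text
clock: 8.4
eef_pos: [474.7, -358.6, 8.8]
tcp_rot: [-1.572, 0.0, 1.416]
contact_force: [0.4, -0.3, 0.3]
opening: 0.499
```

servo_tool:
  motion:
    - [-0.2, 0, 0.001, 0, 0, 0, 0]
    - [-0.2, 0, 0.002, 0, 0, 0, 0]
    - [-0.2, 0, 0.003, 0, 0, 0, 0]
    - [-0.2, 0, 0.0035, 0, 0, 0, 0]

```text
clock: 8.9
eef_pos: [474.3, -358.4, 4.8]
tcp_rot: [-1.571, -0.0, 1.415]
contact_force: [-1.2, 0.6, -0.3]
opening: 0.494
```

servo_tool:
  motion:
    - [-0.2, 0, 0.0005, 0, 0, 0, 0]
    - [-0.2, 0, 0.001, 0, 0, 0, 0]
    - [-0.2, 0, 0.0013, 0, 0, 0, 0]
    - [-0.2, 0, 0.0016, 0, 0, 0, 0]

```text
clock: 9.4
eef_pos: [474.3, -358.4, 3.2]
tcp_rot: [-1.571, -0.0, 1.416]
contact_force: [0.3, 0.2, -0.3]
opening: 0.498
```

servo_tool:
  motion:
    - [-0.2, 0, 0.0005, 0, 0, 0, 0]
    - [-0.2, 0, 0.0005, 0, 0, 0, 0]
    - [-0.2, 0, 0.0008, 0, 0, 0, 0]
    - [-0.2, 0, 0.0008, 0, 0, 0, 0]

```text
clock: 9.9
eef_pos: [474.4, -358.4, 2.6]
tcp_rot: [-1.571, 0.0, 1.416]
contact_force: [-0.9, 0.6, 3.6]
opening: 0.501
```

servo_tool:
  motion:
    - [-0.2, 0, 0.0002, 0, 0, 0, 0]
    - [0.02, 0, 0, 0, 0, 0, 0]
    - [0.08, 0, 0, 0, 0, 0, 0]
    - [0.2, 0, 0, 0, 0, 0, 0]
    - [0.3, 0, 0, 0, 0, 0, 0]
    - [0.4, 0, 0, 0, 0, 0, 0]
    - [0.4, 0, -0.02, 0, 0, 0, 0]
    - [0.4, 0, -0.06, 0, 0, 0, 0]
    - [0.4, 0, -0.11, 0, 0, 0, 0]
    - [0.4, 0, -0.16, 0, 0, 0, 0]
    - [0.4, 0, -0.16, 0, 0, 0, 0]

```text
clock: 11.28
eef_pos: [476.7, -360.1, 168.2]
tcp_rot: [-1.579, 0.004, 1.416]
contact_force: [0.1, 0.0, -0.4]
opening: 0.702
```

Run:
```python
from h import *
im=r.grab_frame('wrist')
s=r.sense();print(s['eef_pos'],s['tcp_rot'],s['opening'],s['contact_force'])
im=cv2.cvtColor(im,cv2.COLOR_RGB2BGR);cv2.imwrite('pics/w4.png',im)
C=cam('wrist',s);h=cv2.cvtColor(im,cv2.COLOR_BGR2HSV);m=cv2.inRange(h,(5,150,100),(18,255,255));n,l,st,ce=cv2.connectedComponentsWithStats(m)
i=1+np.argmax(st[1:,4]);print(st[i],ce[i],pt(C,[ce[i]],12))
# push start: imager frame helper
c=np.array([606,14.]);a=np.radians(-9.1);ex=np.array([np.cos(a),np.sin(a)]);ey=np.array([-ex[1],ex[0]])
for n,q in(('plate',(558.1,-39.4)),('dish',(540,160)),('start',(558.1-72,-39.4+8))): print(n,(np.array(q)-c)@ex,(np.array(q)-c)@ey)
```

```text
[ 475.5 -359.2  165.7] [-1.6  0.   1.4] 0.7046710975621774 [ 0.8  0.1 -0.7]
[314 181  29  21 439] [327.3 190.8] [[ 484.7 -352.3   12. ]]
plate -38.85148055197921 -60.30366870198842
dish -88.26038906471474 133.72398334683714
start -111.2105391760807 -63.79173909030395
```

```bash
cat >> h.py <<'E'
c0=np.array([606,14.]);a0=np.radians(-9.1);ex=np.array([np.cos(a0),np.sin(a0)]);ey=np.array([-ex[1],ex[0]])
def W(xi,yi,z): return np.r_[c0+xi*ex+yi*ey,z]
def I(p): p=np.array(p[:2])-c0; return p@ex,p@ey
E
python3 -c "
from h import *
print(W(-116,-62,0));mv(W(-116,-62,150),80.9)"
```

```text
[481.7 -28.9   0. ]
mv [0.3274, 0.0147, 0.045] [0.027, 0.021, -0.014]
```

servo_tool:
  motion:
    - [0.7, 0.04, 0, 0.005, 0, 0, 0]
    - [0.7, 0.09, 0, 0.012, 0, 0, 0]
    - [0.7, 0.15, 0, 0.02, 0, 0, 0]
    - [0.7, 0.21, 0, 0.028, 0, 0, 0]
    - [0.7, 0.26, 0, 0.035, 0, 0.02, 0]
    - [0.7, 0.3, 0.01, 0.042, 0, 0.02, 0]
    - [0.7, 0.327, 0.014, 0.045, 0, 0.02, 0]
    - [0.7, 0.327, 0.014, 0.045, 0, 0.02, 0]
    - [0.7, 0.327, 0.014, 0.045, 0, 0.02, 0]

```text
clock: 12.45
eef_pos: [480.1, -28.7, 148.1]
tcp_rot: [-1.57, 0.0, 1.413]
contact_force: [0.3, -0.3, -0.1]
opening: 0.86
```

```bash
python3 -c "
from h import *
s=r.sense();print(s['eef_pos'],I(s['eef_pos']),np.degrees(s['tcp_rot']),s['opening']);mv(W(-116,-62,49),80.9)"
```

```text
[480.1 -28.7 148.1] (np.float64(-117.55305620784851), np.float64(-62.09075909532715)) [-90.    0.   80.9] 0.8598811986276456
mv [0.0001, 0.0991, -0.0016] [-0.004, 0.003, -0.002]
```

servo_tool:
  motion:
    - [0.7, 0, 0.03, 0, 0, 0, 0]
    - [0.7, 0, 0.065, 0, 0, 0, 0]
    - [0.7, 0, 0.085, 0, 0, 0, 0]
    - [0.7, 0, 0.092, 0, 0, 0, 0]
    - [0.7, 0, 0.096, 0, 0, 0, 0]
    - [0.7, 0, 0.098, 0, 0, 0, 0]
    - [0.7, 0, 0.098, 0, 0, 0, 0]

```text
clock: 13.32
eef_pos: [480.8, -28.4, 50.9]
tcp_rot: [-1.572, -0.0, 1.412]
contact_force: [0.4, 0.7, -0.0]
opening: 0.85
```

servo_tool:
  motion:
    - [0.7, 0, 0, -0.004, 0, 0, 0]
    - [0.7, 0, 0, -0.008, 0, 0, 0]
    - [0.7, 0, 0, -0.012, 0, 0, 0]
    - [0.7, 0, 0, -0.016, 0, 0, 0]
    - [0.7, 0, 0, -0.02, 0, 0, 0]
    - [0.7, 0, 0, -0.024, 0, 0, 0]
    - [0.7, 0, 0, -0.028, 0, 0, 0]
    - [0.7, 0, 0, -0.032, 0, 0, 0]
    - [0.7, 0, 0, -0.036, 0, 0, 0]
    - [0.7, 0, 0, -0.04, 0, 0, 0]

```text
clock: 14.58
eef_pos: [520.2, -34.7, 50.4]
tcp_rot: [-1.571, -0.0, 1.412]
contact_force: [0.1, -0.1, 0.6]
opening: 0.848
```

Run:
```python
from h import *
im=r.grab_frame('wrist')
s=r.sense();print(s['eef_pos'],I(s['eef_pos']),np.degrees(s['tcp_rot']),s['opening'],s['contact_force'])
cv2.imwrite('pics/w5.png',cv2.cvtColor(im,cv2.COLOR_RGB2BGR))
```

```text
[520.8 -34.8  50.5] (np.float64(-76.37873158075226), np.float64(-61.62059508984745)) [-90.   -0.   80.9] 0.8485194374746093 [ 1.3 -0.2  0.3]
```

View pics/w5.png

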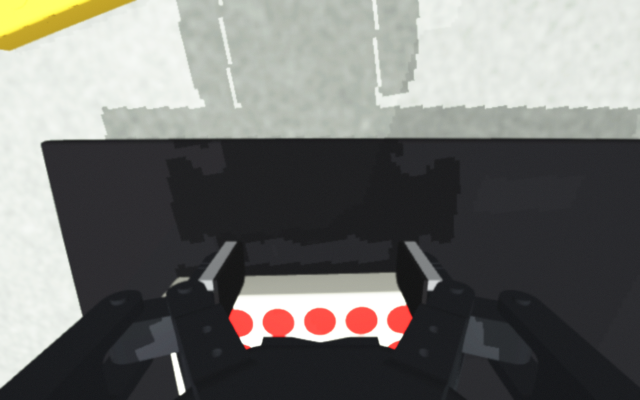

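Wrist view: the plate's near face lies against both fingers (its edge at row ~275–292, wells row level to ~1°), plate centred on the tool; so it is squared up.

servo_tool:
  motion:
    - [0.7, 0, 0, 0.003, 0, 0, 0]
    - [0.7, 0, 0.003, 0.003, 0, 0, 0]
    - [0.7, 0, 0.005, 0.003, 0, 0, 0]
    - [0.7, 0, 0.005, 0, 0, 0, 0]
    - [0.7, 0, 0.005, -0.004, 0, 0, 0]
    - [0.7, 0, 0.005, -0.008, 0, 0, 0]
    - [0.7, 0, 0.005, -0.012, 0, 0, 0]
    - [0.7, 0, 0.005, -0.016, 0, 0, 0]
    - [0.7, 0, 0.005, -0.02, 0, 0, 0]
    - [0.7, 0, 0.005, -0.024, 0, 0, 0]
    - [0.7, 0, 0.005, -0.028, 0, 0, 0]
    - [0.7, 0, 0.005, -0.032, 0, 0, 0]

```text
clock: 16.12
eef_pos: [551.8, -39.8, 45.4]
tcp_rot: [-1.571, -0.0, 1.412]
contact_force: [-0.9, 0.4, 1.0]
opening: 0.85
```

servo_tool:
  motion:
    - [0.7, 0, 0, -0.002, 0, 0, 0]
    - [0.7, 0, 0, -0.004, 0, 0, 0]
    - [0.7, 0, 0, -0.006, 0, 0, 0]
    - [0.7, 0, 0, -0.008, 0, 0, 0]
    - [0.7, 0, 0, -0.01, 0, 0, 0]
    - [0.7, 0, 0, -0.012, 0, 0, 0]

```text
clock: 16.88
eef_pos: [563.5, -41.6, 45.4]
tcp_rot: [-1.571, -0.0, 1.412]
contact_force: [-0.8, -0.8, -0.2]
opening: 0.853
```

Run:
```python
from h import *
im=r.grab_frame('wrist');im2=r.grab_frame('side')
s=r.sense();print(s['eef_pos'],I(s['eef_pos']),np.degrees(s['tcp_rot']),s['opening'],s['contact_force'])
cv2.imwrite('pics/s6.png',cv2.resize(cv2.cvtColor(im2[130:300,180:420],cv2.COLOR_RGB2BGR),None,fx=3,fy=3,interpolation=cv2.INTER_CUBIC))
```

```text
[563.8 -41.7  45.4] (np.float64(-32.90600343567892), np.float64(-61.63088943933529)) [-90.   -0.   80.9] 0.8523541721619285 [0.9 0.6 0.1]
```

View pics/s6.png

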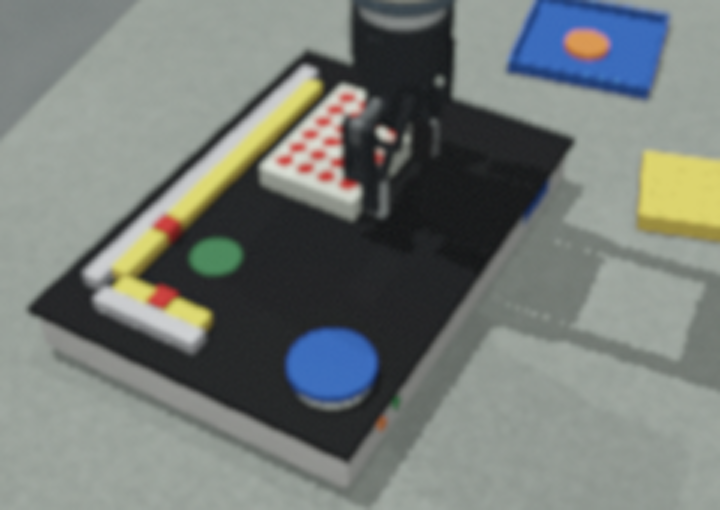

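Side view: the cover lies flat in the tray (587,42), the plate is square with its back edge ~15–20 mm from the back pad, dish untouched at (332,363).

servo_tool:
  motion:
    - [0.7, 0, 0, -0.002, 0, 0, 0]
    - [0.7, 0, 0, -0.004, 0, 0, 0]
    - [0.7, 0, 0, -0.006, 0, 0, 0]
    - [0.7, 0, 0, -0.008, 0, 0, 0]
    - [0.7, 0, 0, -0.009, 0, 0, 0]
    - [0.7, 0, 0, -0.01, 0, 0, 0]
    - [0.7, 0, 0, -0.011, 0, 0, 0]
    - [0.7, 0, 0, -0.012, 0, 0, 0]

```text
clock: 17.98
eef_pos: [575.3, -43.5, 45.4]
tcp_rot: [-1.571, 0.0, 1.412]
contact_force: [-0.4, -0.1, 0.1]
opening: 0.85
```

servo_tool:
  motion:
    - [0.7, 0, 0, -0.0005, 0, 0, 0]
    - [0.7, 0, 0, -0.001, 0, 0, 0]
    - [0.7, 0, 0, -0.0015, 0, 0, 0]

```text
clock: 18.35
eef_pos: [576.7, -43.8, 45.4]
tcp_rot: [-1.571, 0.0, 1.412]
contact_force: [-1.0, -0.2, 0.7]
opening: 0.852
```

servo_tool:
  motion:
    - [0.7, 0, 0, -0.0005, 0, 0, 0]
    - [0.7, 0, 0, -0.001, 0, 0, 0]
    - [0.7, 0, 0, -0.0012, 0, 0, 0]

```text
clock: 18.73
eef_pos: [577.9, -43.9, 45.4]
tcp_rot: [-1.571, 0.0, 1.412]
contact_force: [-0.7, 0.4, 0.6]
opening: 0.847
```

servo_tool:
  motion:
    - [0.7, 0, 0, -0.0005, 0, 0, 0]
    - [0.7, 0, 0, -0.001, 0, 0, 0]
    - [0.7, 0, 0, -0.0012, 0, 0, 0]

```text
clock: 19.1
eef_pos: [579.1, -44.1, 45.4]
tcp_rot: [-1.571, 0.0, 1.412]
contact_force: [-1.3, -0.1, 0.7]
opening: 0.847
```

servo_tool:
  motion:
    - [0.7, 0, 0, -0.0004, 0, 0, 0]
    - [0.7, 0, 0, -0.0008, 0, 0, 0]

```text
clock: 19.35
eef_pos: [579.9, -44.3, 45.4]
tcp_rot: [-1.571, -0.0, 1.412]
contact_force: [-0.7, 0.1, 0.0]
opening: 0.851
```

servo_tool:
  motion:
    - [0.7, 0, 0, -0.0004, 0, 0, 0]
    - [0.7, 0, 0, -0.0008, 0, 0, 0]

```text
clock: 19.6
eef_pos: [580.7, -44.4, 45.4]
tcp_rot: [-1.571, 0.0, 1.412]
contact_force: [-0.9, -0.3, -0.4]
opening: 0.854
```

servo_tool:
  motion:
    - [0.7, 0, 0, -0.0004, 0, 0, 0]
    - [0.7, 0, 0, -0.0008, 0, 0, 0]

```text
clock: 19.85
eef_pos: [581.5, -44.5, 45.4]
tcp_rot: [-1.571, -0.0, 1.412]
contact_force: [-1.8, -0.4, 0.1]
opening: 0.852
```

servo_tool:
  motion:
    - [0.7, 0, 0, -0.0004, 0, 0, 0]
    - [0.7, 0, 0, -0.0008, 0, 0, 0]

```text
clock: 20.1
eef_pos: [582.3, -44.6, 45.4]
tcp_rot: [-1.571, -0.0, 1.412]
contact_force: [-0.6, -0.2, -0.0]
opening: 0.849
```

Run:
```python
from h import *
im=r.grab_frame('side')
print(I(r.sense()['eef_pos']),r.sense()['contact_force'])
cv2.imwrite('pics/s7.png',cv2.resize(cv2.cvtColor(im[140:230,210:320],cv2.COLOR_RGB2BGR),None,fx=6,fy=6,interpolation=cv2.INTER_CUBIC))
```

```text
(np.float64(-14.100063524294425), np.float64(-61.640323001241946)) [ 0.1 -0.3 -0.4]
```

View pics/s7.png

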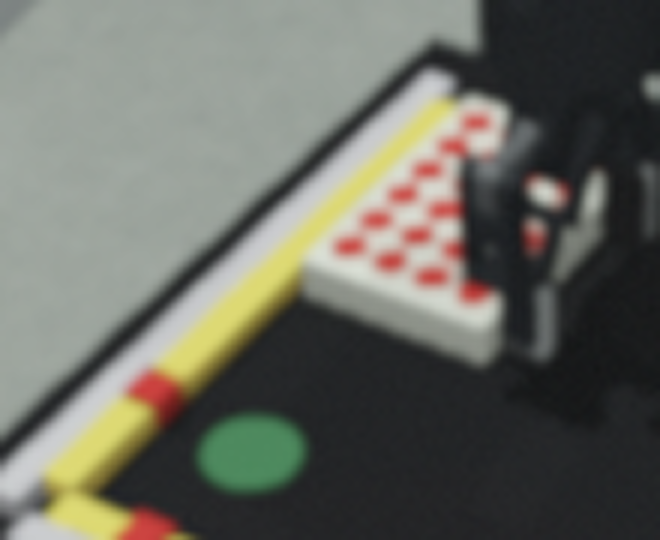

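Side close-up: the plate's back left corner (305,262) is almost on the pad face, a few mm to go.

servo_tool:
  motion:
    - [0.7, 0, 0, -0.0004, 0, 0, 0]
    - [0.7, 0, 0, -0.0008, 0, 0, 0]

```text
clock: 20.4
eef_pos: [583.1, -44.8, 45.4]
tcp_rot: [-1.571, -0.0, 1.412]
contact_force: [-0.1, 0.6, -0.1]
opening: 0.85
```

servo_tool:
  motion:
    - [0.7, 0, 0, -0.0004, 0, 0, 0]
    - [0.7, 0, 0, -0.0008, 0, 0, 0]

```text
clock: 20.65
eef_pos: [583.8, -44.9, 45.4]
tcp_rot: [-1.571, 0.0, 1.412]
contact_force: [-0.4, -0.1, -0.3]
opening: 0.85
```

servo_tool:
  motion:
    - [0.7, 0, 0, -0.0004, 0, 0, 0]
    - [0.7, 0, 0, -0.0008, 0, 0, 0]

```text
clock: 20.9
eef_pos: [584.6, -45.0, 45.4]
tcp_rot: [-1.571, -0.0, 1.412]
contact_force: [-1.0, -1.2, 0.3]
opening: 0.849
```

servo_tool:
  motion:
    - [0.7, 0, 0, -0.0004, 0, 0, 0]
    - [0.7, 0, 0, -0.0008, 0, 0, 0]

```text
clock: 21.15
eef_pos: [585.1, -45.1, 45.3]
tcp_rot: [-1.57, 0.0, 1.412]
contact_force: [-2.2, 0.4, 1.5]
opening: 0.848
```

Contact beginning (−2.2 N); smaller steps now.

servo_tool:
  motion:
    - [0.7, 0, 0, -0.0002, 0, 0, 0]

```text
clock: 21.28
eef_pos: [585.2, -45.1, 45.3]
tcp_rot: [-1.57, 0.0, 1.412]
contact_force: [-3.0, 0.4, 2.2]
opening: 0.857
```

servo_tool:
  motion:
    - [0.7, 0, 0, -0.0002, 0, 0, 0]

```text
clock: 21.4
eef_pos: [585.2, -45.1, 45.3]
tcp_rot: [-1.57, 0.0, 1.412]
contact_force: [-3.8, 0.8, 3.9]
opening: 0.85
```

servo_tool:
  motion:
    - [0.7, 0, 0, -0.0002, 0, 0, 0]

```text
clock: 21.52
eef_pos: [585.2, -45.1, 45.3]
tcp_rot: [-1.569, 0.0, 1.412]
contact_force: [-5.1, 1.3, 4.2]
opening: 0.852
```

servo_tool:
  motion:
    - [0.7, 0, 0, -0.0003, 0, 0, 0]
    - [0.7, 0, 0, -0.0006, 0, 0, 0]

```text
clock: 21.78
eef_pos: [585.2, -45.2, 45.2]
tcp_rot: [-1.568, 0.0, 1.412]
contact_force: [-7.6, 1.6, 5.8]
opening: 0.847
```

servo_tool:
  motion:
    - [0.7, 0, 0, -0.0002, 0, 0, 0]
    - [0.7, 0, 0, -0.0004, 0, 0, 0]

```text
clock: 22.02
eef_pos: [585.3, -45.2, 45.2]
tcp_rot: [-1.567, 0.0, 1.412]
contact_force: [-8.4, 1.9, 6.6]
opening: 0.848
```

servo_tool:
  motion:
    - [0.7, 0, 0, -0.0003, 0, 0, 0]
    - [0.7, 0, 0, -0.0003, 0, 0, 0]
    - [0.7, 0, 0, -0.0003, 0, 0, 0]
    - [0.7, 0, 0, -0.0003, 0, 0, 0]
    - [0.7, 0, 0, -0.0003, 0, 0, 0]
    - [0.7, 0, 0, -0.0003, 0, 0, 0]

```text
clock: 22.78
eef_pos: [585.2, -45.1, 45.1]
tcp_rot: [-1.567, 0.0, 1.412]
contact_force: [-9.0, 2.4, 7.4]
opening: 0.851
```

```bash
python3 -c "
from h import *
s=r.sense();f=s['contact_force'];print(s['eef_pos'],I(s['eef_pos']),f,f[:2]@ex,f[:2]@ey,np.degrees(s['tcp_rot']),s['wrist_torque'])"
```

```text
[585.2 -45.1  45.1] (np.float64(-11.154119564342425), np.float64(-61.68639428508169)) [-9.   2.4  7.4] -9.222145783937389 0.9140608048628954 [-89.8   0.   80.9] [0.4 1.4 0.1]
```

servo_tool:
  motion:
    - [0.7, 0, 0, 0.002, 0, 0, 0]
    - [0.7, 0, 0, 0.01, 0, 0, 0]
    - [0.7, 0, -0.01, 0.02, 0, 0, 0]
    - [0.7, 0, -0.05, 0.02, 0, 0, 0]
    - [0.0, 0, -0.1, 0.01, 0, 0, 0]
    - [0.0, 0, -0.1, 0.01, 0, 0, 0]
    - [0.0, 0, -0.1, 0.01, 0, 0, 0]

```text
clock: 23.65
eef_pos: [576.9, -43.8, 145.7]
tcp_rot: [-1.571, -0.0, 1.412]
contact_force: [-0.2, -0.3, -0.3]
opening: 0.502
```

Run:
```python
from h import *
im=r.grab_frame('wrist');im2=r.grab_frame('side');s=r.sense()
import pickle;pickle.dump(s,open('w8.pkl','wb'))
print(s['eef_pos'],s['contact_force'])
a=cv2.cvtColor(im,cv2.COLOR_RGB2BGR);b=cv2.cvtColor(im2,cv2.COLOR_RGB2BGR)
cv2.imwrite('pics/w8.png',a);cv2.imwrite('pics/s8.png',b)
m=cv2.inRange(cv2.cvtColor(b,cv2.COLOR_BGR2HSV),(0,0,150),(179,60,255))
mv(W(43,-155,130),-9.1)
cv2.imwrite('pics/s8b.png',np.vstack([cv2.resize(b[140:230,210:343],(800,540),interpolation=cv2.INTER_CUBIC)]))
```

```text
[576.2 -43.8 144.4] [0.8 0.5 0.4]
mv [-0.0933, 0.0143, -0.0633] [-0.008, 9.0, -0.009]
```

View pics/s8b.png

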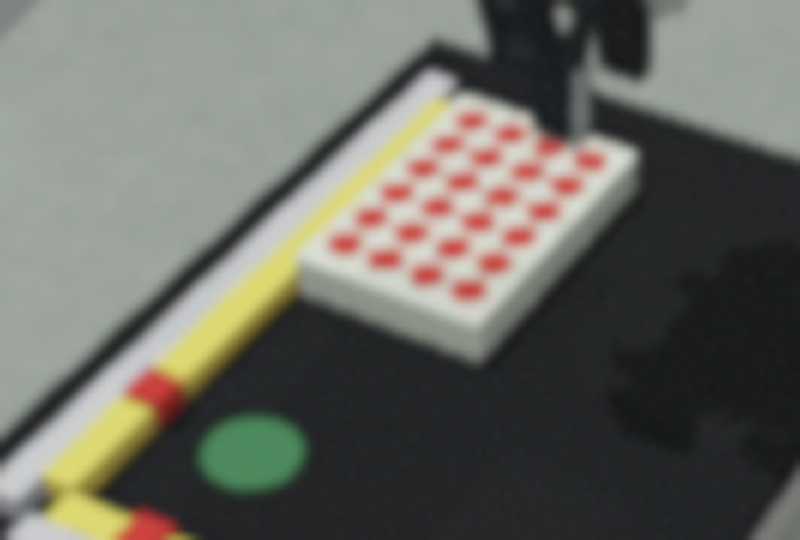

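Side close-up: plate is flush and square along the back pad; well corners at crop (472,120), (590,160), (345,243), (468,290).

Run:
```python
from h import *
S=cam('side');w=pt(S,np.array([(472,120),(590,160),(345,243),(468,290)])/6.0+[210,140],70)
print(w.mean(0),I(w.mean(0)),[np.degrees(np.arctan2(*(w[j]-w[i])[1::-1])) for i,j in((0,2),(1,3))])
```

```text
[636.8 -62.6  70. ] (np.float64(42.51560723862123), np.float64(-70.73671525091471)) [np.float64(80.67938065447733), np.float64(80.91409216731587)]
```

servo_tool:
  motion:
    - [0.0, -0.04, 0.0, 0, 0, 1, 0]
    - [0.0, -0.09, 0.0, -0.02, 0, 2, 0]
    - [0.0, -0.095, 0.0, -0.04, 0, 3, 0]
    - [0.0, -0.095, 0.0, -0.063, 0, 4, 0]
    - [0.0, -0.095, 0.0, -0.063, 0, 5, 0]
    - [0.0, -0.095, 0.0, -0.063, 0, 6, 0]
    - [-0.1, -0.095, 0.0, -0.063, 0, 7, 0]
    - [-0.1, -0.095, 0.0, -0.063, 0, 8, 0]
    - [-0.1, -0.095, 0.0, -0.063, 0, 9, 0]
    - [-0.1, -0.095, 0.0, -0.063, 0, 9, 0]
    - [-0.1, -0.095, 0.0, -0.063, 0, 9, 0]

```text
clock: 25.12
eef_pos: [624.1, -147.5, 144.6]
tcp_rot: [-1.571, 0.001, -0.155]
contact_force: [-0.2, -0.5, 0.8]
opening: 0.445
```

Run:
```python
from h import *
s=r.sense();print(s['eef_pos'],I(s['eef_pos']),np.degrees(s['tcp_rot']),s['opening'],s['contact_force'])
mv(W(43,-155,52),-9.1)
```

```text
[ 624.1 -147.5  144.6] (np.float64(43.41271494011638), np.float64(-156.64670050034036)) [-90.    0.1  -8.9] 0.4446845889036541 [-0.2 -0.5  0.8]
mv [-0.0003, 0.0926, 0.0016] [-0.001, 0.022, -0.008]
```

servo_tool:
  motion:
    - [-0.1, 0, 0.03, 0, 0, 0.02, 0]
    - [-0.1, 0, 0.065, 0, 0, 0.02, 0]
    - [-0.1, 0, 0.08, 0, 0, 0.02, 0]
    - [-0.1, 0, 0.087, 0, 0, 0.02, 0]
    - [-0.1, 0, 0.09, 0, 0, 0.02, 0]
    - [-0.1, 0, 0.0925, 0, 0, 0.02, 0]
    - [-0.1, 0, 0.0925, 0, 0, 0.02, 0]

```text
clock: 26.0
eef_pos: [624.9, -147.7, 53.4]
tcp_rot: [-1.571, -0.001, -0.162]
contact_force: [0.4, 0.5, -0.4]
opening: 0.452
```

servo_tool:
  motion:
    - [-0.1, 0, 0, 0.004, 0, 0, 0]
    - [-0.1, 0, 0, 0.008, 0, 0, 0]
    - [-0.1, 0, 0, 0.012, 0, 0, 0]
    - [-0.1, 0.0002, 0, 0.016, 0, 0, 0]
    - [-0.1, 0.0002, 0, 0.02, 0, 0, 0]
    - [-0.1, 0.0004, 0, 0.024, 0, 0, 0]
    - [-0.1, 0.0004, 0, 0.028, 0, 0, 0]
    - [-0.1, 0.0006, 0, 0.032, 0, 0, 0]
    - [-0.1, 0.0006, 0, 0.036, 0, 0, 0]
    - [-0.1, 0.0008, 0, 0.04, 0, 0, 0]

```text
clock: 27.25
eef_pos: [631.8, -108.0, 52.8]
tcp_rot: [-1.571, 0.0, -0.162]
contact_force: [-0.1, -0.4, 0.0]
opening: 0.45
```

Run:
```python
from h import *
im2=r.grab_frame('side');s=r.sense();f=s['contact_force']
print(s['eef_pos'],I(s['eef_pos']),np.degrees(s['tcp_rot']),f[:2]@ex,f[:2]@ey,f[2])
b=cv2.cvtColor(im2,cv2.COLOR_RGB2BGR);cv2.imwrite('pics/s9.png',b)
```

```text
[ 632.  -107.5   52.8] (np.float64(44.863068946916385), np.float64(-115.8933718736616)) [-90.    0.   -9.3] -0.5102480530305709 0.24943066282585397 0.27971787353100863
```

servo_tool:
  motion:
    - [-0.1, 0, 0, 0.004, 0, 0, 0]
    - [-0.1, 0, 0, 0.008, 0, 0, 0]
    - [-0.1, 0, 0, 0.012, 0, 0, 0]
    - [-0.1, 0, 0, 0.016, 0, 0, 0]
    - [-0.1, 0.0002, 0, 0.02, 0, 0, 0]
    - [-0.1, 0.0002, 0, 0.024, 0, 0, 0]
    - [-0.1, 0.0002, 0, 0.028, 0, 0, 0]
    - [-0.1, 0.0004, 0, 0.032, 0, 0, 0]
    - [-0.1, 0.0004, 0, 0.036, 0, 0, 0]
    - [-0.1, 0.0004, 0, 0.04, 0, 0, 0]
    - [-0.1, 0.0005, 0, 0.044, 0, 0, 0]
    - [-0.1, 0.0005, 0, 0.048, 0, 0, 0]

```text
clock: 28.8
eef_pos: [640.1, -60.7, 52.9]
tcp_rot: [-1.571, 0.0, -0.162]
contact_force: [-1.7, -1.1, -0.1]
opening: 0.455
```

Run:
```python
from h import *
im2=r.grab_frame('side');s=r.sense();f=s['contact_force']
print(s['eef_pos'],I(s['eef_pos']),np.degrees(s['tcp_rot']),f[:2]@ex,f[:2]@ey,f[2])
b=cv2.cvtColor(im2,cv2.COLOR_RGB2BGR);cv2.imwrite('pics/s10.png',cv2.resize(b[140:240,210:343],(798,600),interpolation=cv2.INTER_CUBIC))
```

```text
[640.2 -60.3  52.9] (np.float64(45.55851652451497), np.float64(-67.95848183895002)) [-90.   -0.   -9.3] -0.6082813422709102 0.769623373302901 -0.7418168455783348
```

View pics/s10.png

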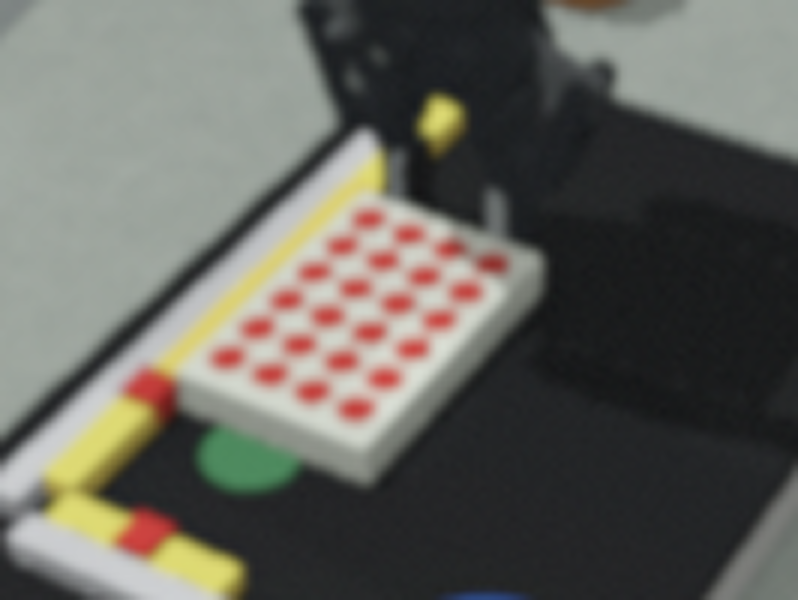

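Side close-up: plate still square along the back pad, its leading corner (180,385) just at the back pin (150,390), dish clear at the bottom.

servo_tool:
  motion:
    - [-0.1, 0, 0, 0.002, 0, 0, 0]
    - [-0.1, 0, 0, 0.004, 0, 0, 0]
    - [-0.1, 0, 0, 0.006, 0, 0, 0]
    - [-0.1, 0, 0, 0.008, 0, 0, 0]
    - [-0.1, 0, 0, 0.01, 0, 0, 0]
    - [-0.1, 0.0002, 0, 0.012, 0, 0, 0]
    - [-0.1, 0.0002, 0, 0.014, 0, 0, 0]
    - [-0.1, 0.0002, 0, 0.016, 0, 0, 0]
    - [-0.1, 0.0002, 0, 0.018, 0, 0, 0]
    - [-0.1, 0.0003, 0, 0.021, 0, 0, 0]
    - [-0.1, 0.0004, 0, 0.024, 0, 0, 0]
    - [-0.1, 0.0004, 0, 0.028, 0, 0, 0]

```text
clock: 30.35
eef_pos: [645.1, -33.2, 52.9]
tcp_rot: [-1.571, -0.0, -0.162]
contact_force: [-1.1, -1.3, -0.1]
opening: 0.452
```

servo_tool:
  motion:
    - [-0.1, 0, 0, 0.003, 0, 0, 0]
    - [-0.1, 0, 0, 0.006, 0, 0, 0]
    - [-0.1, 0.0002, 0, 0.009, 0, 0, 0]
    - [-0.1, 0.0002, 0, 0.012, 0, 0, 0]
    - [-0.1, 0.0002, 0, 0.015, 0, 0, 0]
    - [-0.1, 0.0004, 0, 0.018, 0, 0, 0]
    - [-0.1, 0.0004, 0, 0.02, 0, 0, 0]

```text
clock: 31.22
eef_pos: [648.7, -13.5, 52.9]
tcp_rot: [-1.571, -0.0, -0.162]
contact_force: [-1.4, -0.3, -0.5]
opening: 0.456
```

Run:
```python
from h import *
im2=r.grab_frame('side');s=r.sense();f=s['contact_force']
print(s['eef_pos'],I(s['eef_pos']),np.degrees(s['tcp_rot']),f[:2]@ex,f[:2]@ey,f[2])
b=cv2.cvtColor(im2,cv2.COLOR_RGB2BGR);cv2.imwrite('pics/s11.png',cv2.resize(b[160:260,205:338],(798,600),interpolation=cv2.INTER_CUBIC))
```

```text
[648.7 -13.4  52.9] (np.float64(46.51927709966804), np.float64(-20.259998406451622)) [-90.   -0.   -9.3] 0.8042288907326631 -0.7382273209568517 -0.26399873224420894
```

View pics/s11.png

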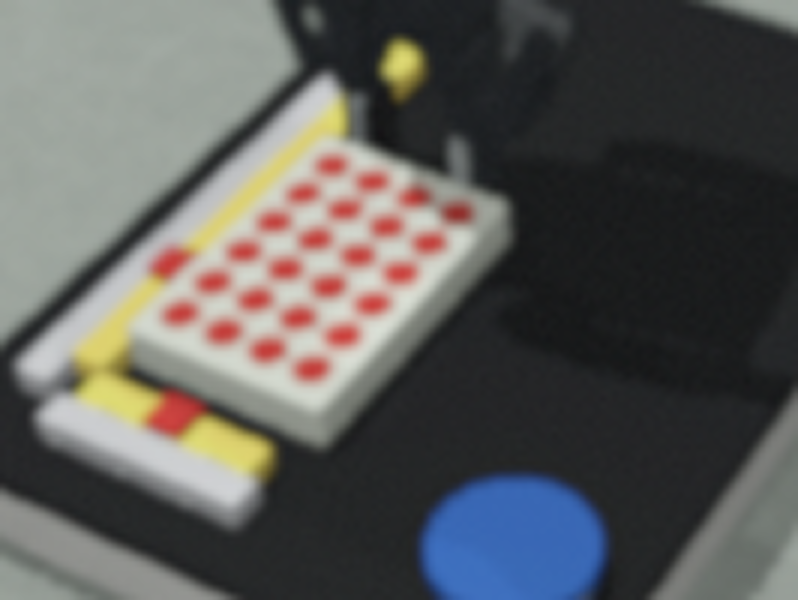

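Side close-up: back pin (170,263) is behind the plate edge, plate square, about 10–17 mm from the end pad (175,412); dish clear.

servo_tool:
  motion:
    - [-0.1, 0, 0, 0.0015, 0, 0, 0]
    - [-0.1, 0, 0, 0.003, 0, 0, 0]
    - [-0.1, 0, 0, 0.0045, 0, 0, 0]
    - [-0.1, 0, 0, 0.006, 0, 0, 0]
    - [-0.1, 0, 0, 0.007, 0, 0, 0]
    - [-0.1, 0, 0, 0.008, 0, 0, 0]

```text
clock: 32.02
eef_pos: [650.0, -5.8, 52.9]
tcp_rot: [-1.571, -0.0, -0.162]
contact_force: [-0.1, -1.6, -0.5]
opening: 0.448
```

servo_tool:
  motion:
    - [-0.1, 0, 0, 0.0006, 0, 0, 0]
    - [-0.1, 0, 0, 0.0012, 0, 0, 0]
    - [-0.1, 0, 0, 0.0018, 0, 0, 0]

```text
clock: 32.4
eef_pos: [650.2, -4.1, 52.9]
tcp_rot: [-1.571, -0.0, -0.162]
contact_force: [-0.2, -0.1, -0.6]
opening: 0.449
```

servo_tool:
  motion:
    - [-0.1, 0, 0, 0.0005, 0, 0, 0]
    - [-0.1, 0, 0, 0.001, 0, 0, 0]
    - [-0.1, 0, 0, 0.0015, 0, 0, 0]

```text
clock: 32.78
eef_pos: [650.5, -2.6, 52.9]
tcp_rot: [-1.571, -0.0, -0.162]
contact_force: [0.5, -1.2, 0.6]
opening: 0.45
```

servo_tool:
  motion:
    - [-0.1, 0, 0, 0.0005, 0, 0, 0]
    - [-0.1, 0, 0, 0.001, 0, 0, 0]
    - [-0.1, 0, 0, 0.0014, 0, 0, 0]

```text
clock: 33.15
eef_pos: [650.7, -1.2, 52.9]
tcp_rot: [-1.571, 0.0, -0.162]
contact_force: [0.1, -0.8, 0.3]
opening: 0.45
```

servo_tool:
  motion:
    - [-0.1, 0, 0, 0.0005, 0, 0, 0]
    - [-0.1, 0, 0, 0.001, 0, 0, 0]

```text
clock: 33.4
eef_pos: [650.9, -0.2, 52.9]
tcp_rot: [-1.571, -0.0, -0.162]
contact_force: [-0.4, -1.4, 1.0]
opening: 0.452
```

servo_tool:
  motion:
    - [-0.1, 0, 0, 0.0005, 0, 0, 0]
    - [-0.1, 0, 0, 0.001, 0, 0, 0]

```text
clock: 33.65
eef_pos: [651.0, 0.8, 52.9]
tcp_rot: [-1.571, 0.0, -0.162]
contact_force: [-1.0, -0.9, -0.0]
opening: 0.445
```

servo_tool:
  motion:
    - [-0.1, 0, 0, 0.0005, 0, 0, 0]
    - [-0.1, 0, 0, 0.001, 0, 0, 0]

```text
clock: 33.9
eef_pos: [651.1, 1.8, 52.9]
tcp_rot: [-1.571, 0.0, -0.162]
contact_force: [-1.3, -0.5, 0.6]
opening: 0.455
```

servo_tool:
  motion:
    - [-0.1, 0, 0, 0.0004, 0, 0, 0]
    - [-0.1, 0, 0, 0.0008, 0, 0, 0]

```text
clock: 34.15
eef_pos: [651.3, 2.6, 52.9]
tcp_rot: [-1.571, 0.0, -0.162]
contact_force: [-1.2, -1.8, 0.9]
opening: 0.448
```

servo_tool:
  motion:
    - [-0.1, 0, 0, 0.0004, 0, 0, 0]
    - [-0.1, 0, 0, 0.0008, 0, 0, 0]

```text
clock: 34.4
eef_pos: [651.3, 2.9, 52.9]
tcp_rot: [-1.572, 0.0, -0.162]
contact_force: [-1.5, -5.7, 1.7]
opening: 0.451
```

servo_tool:
  motion:
    - [-0.1, 0, 0, 0.0004, 0, 0, 0]
    - [-0.1, 0, 0, 0.0008, 0, 0, 0]

```text
clock: 34.65
eef_pos: [651.3, 3.0, 52.9]
tcp_rot: [-1.572, 0.0, -0.162]
contact_force: [-2.7, -9.4, 1.2]
opening: 0.448
```

servo_tool:
  motion:
    - [-0.1, 0, 0, 0, 0, 0, 0]
    - [-0.1, 0, 0, 0, 0, 0, 0]
    - [-0.1, 0, 0, 0, 0, 0, 0]
    - [-0.1, 0, 0, 0, 0, 0, 0]
    - [-0.1, 0, 0, 0, 0, 0, 0]
    - [-0.1, 0, 0, 0, 0, 0, 0]

```text
clock: 35.4
eef_pos: [651.3, 2.9, 52.9]
tcp_rot: [-1.572, 0.0, -0.162]
contact_force: [-1.1, -7.6, 1.4]
opening: 0.453
```

Run:
```python
from h import *
s=r.sense();f=s['contact_force'];print(I(s['eef_pos']),np.degrees(s['tcp_rot']),f[:2]@ex,f[:2]@ey,f[2],s['wrist_torque'])
```

```text
(np.float64(46.454074291309176), np.float64(-3.7729631405184296)) [-90.1   0.   -9.3] 0.14445164211659922 -7.643547957037778 1.3731193244366542 [-1.3  0.3  0.2]
```

servo_tool:
  motion:
    - [-0.1, 0, 0, 0.0003, 0, 0, 0]
    - [-0.1, 0, 0, 0.0006, 0, 0, 0]
    - [-0.1, 0, 0, 0.0006, 0, 0, 0]
    - [-0.1, 0, 0, 0.0006, 0, 0, 0]
    - [-0.1, 0, 0, 0.0006, 0, 0, 0]
    - [-0.1, 0, 0, 0.0006, 0, 0, 0]
    - [-0.1, 0, 0, 0.0006, 0, 0, 0]

```text
clock: 36.28
eef_pos: [651.3, 3.0, 52.9]
tcp_rot: [-1.573, 0.0, -0.161]
contact_force: [-2.6, -10.5, 2.1]
opening: 0.454
```

servo_tool:
  motion:
    - [-0.1, 0, 0, -0.0005, 0, 0, 0]
    - [-0.1, 0, 0, -0.001, 0, 0, 0]
    - [-0.1, 0, 0, -0.003, 0, 0, 0]
    - [-0.1, 0, 0, -0.01, 0, 0, 0]
    - [-0.1, 0, -0.01, -0.02, 0, 0, 0]
    - [-0.1, 0, -0.06, -0.025, 0, 0, 0]
    - [-0.1, 0, -0.11, -0.06, 0, 0, 0]
    - [-0.1, 0, -0.11, -0.1, 0, 0, 0]
    - [-0.1, 0, -0.11, -0.1, 0, 0, 0]

```text
clock: 37.4
eef_pos: [635.4, -96.8, 164.5]
tcp_rot: [-1.571, -0.002, -0.165]
contact_force: [-0.4, 0.6, -0.4]
opening: 0.447
```

Run:
```python
from h import *
im2=r.grab_frame('side');im=r.grab_frame('wrist');s=r.sense()
print(s['eef_pos'],s['tcp_rot'])
b=cv2.cvtColor(im2,cv2.COLOR_RGB2BGR);cv2.imwrite('pics/s12.png',b)
cv2.imwrite('pics/w12.png',cv2.cvtColor(im,cv2.COLOR_RGB2BGR))
cv2.imwrite('pics/s12b.png',cv2.resize(b[160:260,200:333],(798,600),interpolation=cv2.INTER_CUBIC))
```

```text
[635.3 -94.4 163.2] [-1.6 -0.  -0.2]
```

View pics/s12b.png

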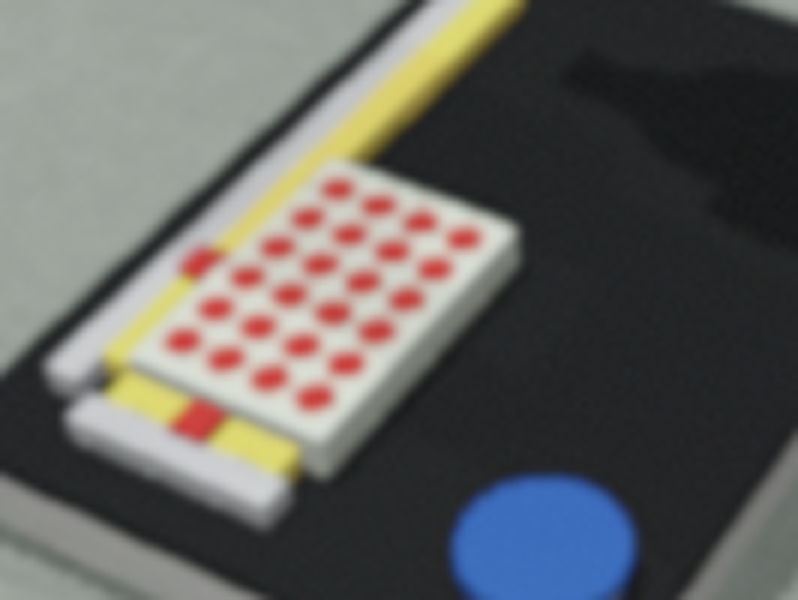

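Side close-up: plate square in the corner of both pads, no visible gap, end pin (198,420) retracted, back pin (202,262) retracted; dish unmoved. Checking the fine gap numerically by well centroids.

```bash
cat > wl.py <<'E'
from h import *
def wells(b,C,z=70):
    h=cv2.cvtColor(b,cv2.COLOR_BGR2HSV);m=cv2.inRange(h,(0,110,90),(8,255,255))|cv2.inRange(h,(172,110,90),(179,255,255))
    n,l,st,ce=cv2.connectedComponentsWithStats(m); w=pt(C,ce[1:],z); i=np.array([I(p) for p in w]); return i,st[1:,4],ce[1:]
def fit(b,C,c):  # fit 4x6 grid, 19.19 pitch, near guess c
    i,a,ce=wells(b,C); g=np.array([((j-1.5)*19.19,(k-2.5)*19.19) for j in range(4) for k in range(6)]);c=np.array(c,float);R=np.eye(2);t=c
    for _ in range(8):
        G=g@R.T+t; d=np.linalg.norm(i[None]-G[:,None],axis=2);k=d.argmin(1);ok=d.min(1)<7
        A=g[ok];B=i[k[ok]];ma,mb=A.mean(0),B.mean(0);U,S,V=np.linalg.svd((B-mb).T@(A-ma));R=U@V;t=mb-R@ma
    return t,np.degrees(np.arctan2(R[1,0],R[0,0])),ok.sum(),d.min(1)[ok].mean()
E
python3 - <<'E'
from wl import *
import pickle
S=cam('side')
print('s0',fit(cv2.imread('pics/side0.png'),S,(-39,-60)))
print('s8',fit(cv2.imread('pics/s8.png'),S,(42.5,-70)))
print('s12',fit(cv2.imread('pics/s12.png'),S,(43,71)))
print('w12',fit(cv2.imread('pics/w12.png'),cam('wrist'),(43,71)))
print('home window expected',I([665,83]))
mv(W(-35,70,163),80.9)
E
```

```text
s0 (array([-36.3, -62.4]), np.float64(11.556472135171068), np.int64(24), np.float64(0.5042049010596993))
s8 (array([ 44.6, -71.2]), np.float64(0.32401955284520034), np.int64(24), np.float64(0.7751682186560339))
s12 (array([44.3, 72. ]), np.float64(0.246762349398327), np.int64(24), np.float64(0.46697820336506696))
w12 (array([41.3, 69.9]), np.float64(0.012435017647705843), np.int64(8), np.float64(3.0757787336162195))
home window expected (np.float64(47.34450795774441), np.float64(77.46287863382742))
mv [-0.0819, 0.0003, 0.172] [-0.001, -9.028, 0.002]
```

The plate kept square (0.08° change) and to the back pad within ~0.4 mm; a gentle re-lean on the back will make sure of it.

servo_tool:
  motion:
    - [0.2, -0.03, 0, 0.04, 0, -1, 0]
    - [0.2, -0.06, 0, 0.08, 0, -2, 0]
    - [0.2, -0.075, 0, 0.13, 0, -3, 0]
    - [0.2, -0.077, 0, 0.172, 0, -4, 0]
    - [0.2, -0.077, 0, 0.172, 0, -5, 0]
    - [0.2, -0.077, 0, 0.172, 0, -6, 0]
    - [0.2, -0.077, 0, 0.172, 0, -7, 0]
    - [0.2, -0.077, 0, 0.172, 0, -8, 0]
    - [0.2, -0.077, 0, 0.172, 0, -9, 0]
    - [0.2, -0.077, 0, 0.172, 0, -9.03, 0]
    - [0.2, -0.077, 0, 0.172, 0, -9.03, 0]

```text
clock: 38.88
eef_pos: [587.1, 88.7, 162.7]
tcp_rot: [-1.57, -0.0, 1.411]
contact_force: [-1.0, -0.1, 0.3]
opening: 0.603
```

Run:
```python
from h import *
s=r.sense();print(s['eef_pos'],I(s['eef_pos']),np.degrees(s['tcp_rot']),s['opening'])
mv(W(-29,70,49),80.9)
```

```text
[587.1  88.7 162.7] (np.float64(-30.51508258437971), np.float64(70.78867585156299)) [-90.   -0.   80.8] 0.6027275159239793
mv [-0.0008, 0.1137, -0.0016] [-0.003, -0.007, 0.0]
```

servo_tool:
  motion:
    - [0.2, 0, 0.04, 0, 0, 0, 0]
    - [0.2, 0, 0.08, 0, 0, 0, 0]
    - [0.2, 0, 0.098, 0, 0, 0, 0]
    - [0.2, 0, 0.106, 0, 0, 0, 0]
    - [0.2, 0, 0.111, 0, 0, 0, 0]
    - [0.2, 0, 0.113, 0, 0, 0, 0]
    - [0.2, 0, 0.113, 0, 0, 0, 0]

```text
clock: 39.75
eef_pos: [587.7, 88.3, 50.5]
tcp_rot: [-1.572, -0.0, 1.414]
contact_force: [-0.1, 0.4, -0.4]
opening: 0.601
```

servo_tool:
  motion:
    - [0.2, 0, 0, -0.004, 0, 0, 0]
    - [0.2, 0, 0, -0.008, 0, 0, 0]
    - [0.2, 0, 0, -0.011, 0, 0, 0]
    - [0.2, 0, 0, -0.013, 0, 0, 0]
    - [0.2, 0, 0, -0.014, 0, 0, 0]
    - [0.2, 0, 0, -0.015, 0, 0, 0]

```text
clock: 40.5
eef_pos: [602.1, 85.9, 49.8]
tcp_rot: [-1.571, 0.0, 1.414]
contact_force: [0.6, -0.2, -0.0]
opening: 0.596
```

servo_tool:
  motion:
    - [0.2, 0, 0, -0.0008, 0, 0, 0]
    - [0.2, 0, 0, -0.0016, 0, 0, 0]
    - [0.2, 0, 0, -0.0022, 0, 0, 0]

```text
clock: 40.88
eef_pos: [604.3, 85.5, 49.9]
tcp_rot: [-1.571, -0.0, 1.414]
contact_force: [-0.0, 0.1, -0.0]
opening: 0.602
```

servo_tool:
  motion:
    - [0.2, 0, 0, -0.0004, 0, 0, 0]
    - [0.2, 0, 0, -0.0008, 0, 0, 0]

```text
clock: 41.12
eef_pos: [605.1, 85.4, 49.9]
tcp_rot: [-1.571, -0.0, 1.414]
contact_force: [-0.0, 0.1, -0.1]
opening: 0.601
```

servo_tool:
  motion:
    - [0.2, 0, 0, -0.0004, 0, 0, 0]
    - [0.2, 0, 0, -0.0008, 0, 0, 0]

```text
clock: 41.38
eef_pos: [605.9, 85.3, 49.9]
tcp_rot: [-1.571, 0.0, 1.414]
contact_force: [-0.9, -0.5, -0.2]
opening: 0.602
```

servo_tool:
  motion:
    - [0.2, 0, 0, -0.0004, 0, 0, 0]
    - [0.2, 0, 0, -0.0008, 0, 0, 0]

```text
clock: 41.62
eef_pos: [605.9, 85.2, 49.8]
tcp_rot: [-1.569, 0.0, 1.414]
contact_force: [-5.3, 2.2, 3.4]
opening: 0.601
```

servo_tool:
  motion:
    - [0.2, 0, 0, -0.0004, 0, 0, 0]
    - [0.2, 0, 0, -0.0008, 0, 0, 0]

```text
clock: 41.88
eef_pos: [605.9, 85.2, 49.7]
tcp_rot: [-1.568, 0.0, 1.414]
contact_force: [-8.5, 2.0, 5.5]
opening: 0.601
```

servo_tool:
  motion:
    - [0.2, 0, 0, -0.0003, 0, 0, 0]
    - [0.2, 0, 0, -0.0003, 0, 0, 0]
    - [0.2, 0, 0, -0.0003, 0, 0, 0]
    - [0.2, 0, 0, -0.0003, 0, 0, 0]
    - [0.2, 0, 0, -0.0003, 0, 0, 0]

```text
clock: 42.5
eef_pos: [605.9, 85.2, 49.7]
tcp_rot: [-1.567, 0.0, 1.414]
contact_force: [-8.0, 2.2, 5.0]
opening: 0.604
```

servo_tool:
  motion:
    - [0.2, 0, 0, 0.001, 0, 0, 0]
    - [0.2, 0, 0, 0.003, 0, 0, 0]
    - [0.2, 0, 0, 0.012, 0, 0, 0]
    - [0.2, 0, -0.01, 0.018, 0, 0, 0]
    - [0.2, 0, -0.06, 0.018, 0, 0, 0]
    - [0.2, -0.05, -0.12, 0.02, 0, 0, 0]
    - [0.2, -0.11, -0.15, 0.03, 0, 0, 0]
    - [0.2, -0.17, -0.15, 0.03, 0, 0, 0]
    - [0.2, -0.22, -0.15, 0.03, 0, 0, 0]
    - [0.2, -0.22, -0.15, 0.03, 0, 0, 0]
    - [0.2, -0.22, -0.15, 0.03, 0, 0, 0]

```text
clock: 43.88
eef_pos: [543.6, -127.6, 200.3]
tcp_rot: [-1.571, -0.0, 1.412]
contact_force: [0.8, 0.4, 0.7]
opening: 0.6
```

Run:
```python
from wl import *
im2=r.grab_frame('side');sc=r.grab_frame('scene');b=cv2.cvtColor(im2,cv2.COLOR_RGB2BGR);c=cv2.cvtColor(sc,cv2.COLOR_RGB2BGR)
print('s13',fit(b,cam('side'),(44,72)),r.sense()['clock'])
A=cv2.resize(b[120:270,190:410],(792,540),interpolation=cv2.INTER_CUBIC)
cv2.imwrite('pics/s13.png',A);cv2.imwrite('pics/c13.png',c)
def blob(im,lo,hi):
    n,l,st,ce=cv2.connectedComponentsWithStats(cv2.inRange(cv2.cvtColor(im,cv2.COLOR_BGR2HSV),lo,hi));i=1+np.argmax(st[1:,4]);return ce[i],st[i,4]
for n,f in(('scene',c),('side',b)):
    o=cv2.imread(f'pics/{n}0.png'); print(n,'green tip box',blob(o,(50,120,60),(75,255,255)),blob(f,(50,120,60),(75,255,255)))
```

```text
s13 (array([44.3, 71.9]), np.float64(0.16229903749461996), np.int64(24), np.float64(0.5069705720128485)) 43.975
scene green tip box (array([423. , 280.9]), np.int32(1434)) (array([422.9, 281. ]), np.int32(1436))
side green tip box (array([262.9, 359.9]), np.int32(3252)) (array([263. , 359.9]), np.int32(3250))
```

View pics/s13.png

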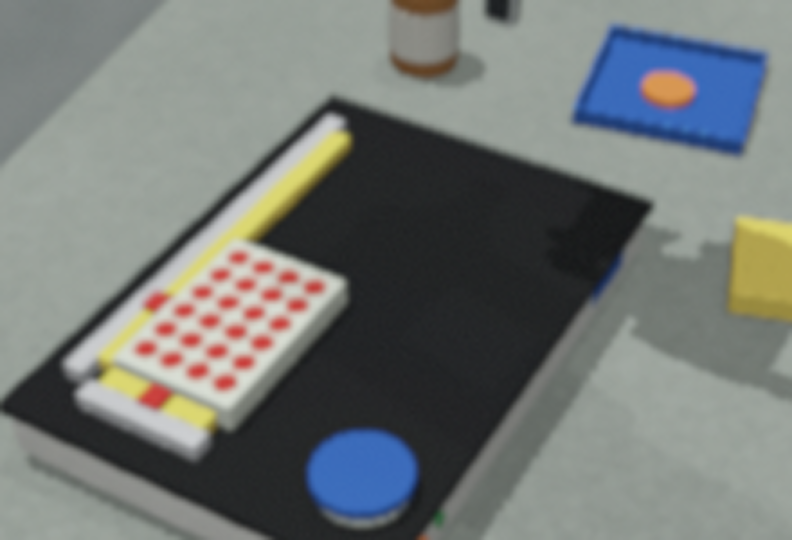

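Final view: plate square in the corner on both pads, both pins (155,300), (155,397) pressed in, cover flat in the tray (668,90), dish and bottle in place.

```bash
python3 -c "
from h import *
print(r.sign_off(), r.sense()['clock'])"
```

```text
the job is handed in; nothing more can be done
the job is handed in; nothing more can be done
```

The job is done and handed in at about 44 s on the robot's clock, with the gripper well clear of everything. No verdict came back.

**Cover:** I gripped the orange disc across the imager's y, lowered it until I felt contact in the blue tray, and released it there. The last picture shows it lying flat.

**Plate:** I pushed it with two fingertips, which squared it up on the way.

| Step | Push (N) | Held (s) |
|---|---|---|
| Lean on the back pad | about 9 | 0.75 |
| Lean on the end pad | 8 to 10.5 | over 1 |
| Second lean on the back pad, to be sure | about 8.5 | 0.6 |

These are the sideways pushes; the highest I read was about 10.8 N. During the back leans there was also 5 to 7 N upward on the tool, so about 12 N in total. On the second back lean the plate did not move, so it was already seated.

**Last checks:**
- **Plate position:** fitting all 24 wells puts the plate at (44.3, 71.9) mm in the imager's frame. The measured angle is 0.16° from square, about as good as my estimate of the imager's own angle. Between the last two pictures it moved no more than 0.1 mm.
- **Pins:** both look pushed in, judged from the picture and the feel of the contact. Their joint values can't be read directly.
- **Other objects:** the tip box moved no more than 0.1 pixel. The dish, bottle and yellow block look untouched in the picture; I did not measure them.

One fit disagreed: the wrist camera found only 8 of the 24 wells and was off by about 3 mm, so I ignored it. I viewed 13 pictures, three over the budget.

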